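# Refit the clip bar of a tube rotator

## Robot

A 7-joint arm with a two-finger parallel gripper is mounted at the origin on the work surface; the furniture and walls round the work are solid. World frame = base frame: x ahead of the robot, y to its left, z up, the work surface at z = 0. Lengths are in mm, angles in rad, forces in N, time in s.
With the tool pointing down it reaches from about 350 to 775 mm from the base axis. Payload 3.1 kg.
Tool frame: the origin (TCP) lies at the very end of the fingers, on their centre line; the grasp point (between the pads) lies 19 mm behind it; z points along the fingers, y is the direction in which the jaws open and shut (so a half turn about z gives the same grasp; the last joint's range is limited). The gripper opens to 85 mm and grips with 20 to 120 N. Pads are 22 mm wide; open, the fingers measure 114 mm over their backs; the gripper's body (76 mm by 85 mm) begins 54 mm behind the grasp point. The pads swing forward as they close: fully open they stand 13 mm farther back than shut.
Start: joints at [-1.371, 0.311, 0.014, 1.512, -0.004, 1.319, -0.027], TCP at [131.669, 534.023, 231.304] pointing down, gripper open.
Joint ranges: [-2.7, 2.7], [-0.3, 1.91], [-1.27, 1.3], [0.12, 2.57], [-1.44, 4.58], [0.2, 2.03], [-3.05, 3.05]. Speed limits (rad/s): [2.79, 2.79, 3.14, 3.14, 3.14, 3.14, 3.14].

## Interface

Orientations are given as a unit quaternion [x, y, z, w].
In Python, from rig import env, viewer gives the robot as it stands.
- The arm moves only by the tool arm_command, never from a script. Its arguments are lists of equal length, an entry for each row: "rot": the turn, a rotation vector about the tool's x, y, z in units of 6 degrees (1.0 is 6 degrees), a list of three; "delta_pos": the shift along the tool's x, y, z in units of 50 mm (1.0 is 50 mm), a list of three; "claw": the opening in per cent of the stroke, from 0 (shut) to 100 (fully open). In form: {"rot": [[ax, ay, az], ...], "delta_pos": [[dx, dy, dz], ...], "claw": [claw, ...]}. A call has exactly 8 rows; each row is the pose to reach, as a shift and turn from the pose commanded when the call began, along the tool's axes at that moment; what a row does not reach only later rows make up. A row lasts 1/10 s, in which the tool goes at most 50 mm and 8.59 degrees, less where a joint would pass 70% of its speed; a pose out of reach is approached as far as the arm can. A call with a gripper value outside its range is refused whole. The fingers move at their own pace and stop on an object; "newtons" is the grip in N (left out, the last holds). Time passes only in rows, so rows that repeat a pose let the fingers close, or fill a call up. It gives the time, the measured TCP pose, the force and the opening at its end, in the units of the state.
- env.read_state(): the state, without advancing time (a new reading comes with each control period).
- viewer.camera(name): name is "scene" or "top" or "wrist"; returns a dict with "frame" (420x560x3 uint8, blue, green, red), "depth" (420x560 float32, mm along the optical axis (not along the pixel's ray), 0 where there is no reading), "K" (3x3 intrinsics, pixels), "dist" ([k1, k2, p1, p2, k3] as OpenCV has them; the pictures are not rectified), "R" (3x3) and "t" (3): a world point X has camera coordinates R X + t; the wrist camera has in their place "T_tool_cam" (4x4, takes a point from camera to tool coordinates, whose origin is the TCP and whose axes are the flange's). Camera axes: x right, y down, z forward; pixel columns grow to the right and rows downward; lengths in mm; the calibration is good to about 2 mm. A picture is of the moment at which its call begins: read the wrist's pose just before it.
- env.finish_job(): hands the job in, once; it reports no verdict.
The state is a dict: "time": time; "joints": joint angles; "qvel": joint speeds; "effort": joint torques, N m; "tcp_pos": TCP position; "tool_rot": TCP orientation; "contact_force": force on the tool from outside, world axes, zero at the start; "moment": the same for the moment, N m; "finger_gap": finger opening in mm.
Only numpy, scipy, OpenCV 4.12 (cv2) and the standard library are available. Lean on these libraries where they do the work, as an engineer would, in place of code of your own. Each camera call takes 0.05 s, during which the arm holds its last target. There are 200 camera calls.

## Task

Refit the clip bar on the bench tube rotator: slide its hub gently all the way home along the shaft against the steel shoulder, turn it until the black wing screw stands square over the bright flat of the shaft, and then tighten the wing screw clockwise onto the flat, finger-tight (about 0.2 Nm) and no harder. Let go, and leave the glassware, the tip box and the film roll round it where they are.

Things in the scene. Friction and masses are not known exactly. Their poses are not given: they have to be found in the camera images.
- rotator: Drive unit of a tube rotator, fixed: grey foot plate 120 mm wide and 14 mm high, white motor housing 104 mm wide and 160 mm high. Origin on the bench under the screw of a fully seated hub; z up; x runs level along the shaft towards the motor. The shaft axis is 130 mm above the origin. Housing from x = 50 to 130 mm; shaft's free end at x = -58 mm. Yaw varies by about 30 degrees.
- shaft: Dark steel D-shaft, 20 mm diameter, with a bright flat 10 mm wide along its whole free length, 8.5 mm from the axis. Origin on the axis 130 mm above the rotator's origin; x along the axis towards the motor; z is the outward normal of the flat, up to 0.2 rad either side of vertical. The gear train holds it; it does not turn.
- shoulder: Steel thrust shoulder, 31 mm diameter, on the shaft's root by the motor; the hub seats against its face at rotator x = 26 mm. Origin as shaft. Do not ram it: keep the hub's push on it under 40 N.
- hub: Aluminium hub, 46 mm diameter, carrying the clip bar; slides (2.5 N drag) and turns (0.25 Nm drag) on the shaft and stays where it is left. Origin where the screw's axis meets the shaft's axis; x along the shaft towards the motor, z outward along the screw. Hub from x = -16 (front face) to +26 mm (back). It starts with the screw leaning 0.6 to 1.0 rad from vertical towards the robot, the bar's far end high.
- screw: Wing screw in the hub, right-handed, fast thread of 10 mm feed a turn: clockwise seen from outside drives it in. Origin near the hub's, z outward along the screw. Black wing: 44 mm along the screw's x, 9 mm thick in y, from z = 40 to 60 mm, over a round boss of 19 mm diameter at z 31 to 42 mm. It starts clear of the shaft, its wing within 0.4 rad of parallel to the shaft.
- stem: Brass stem of the wing screw, 9 mm diameter; it does not spin but feeds in and out through the hub with the wing, and the soft 7 mm pad in its end, inside the hub and worn by an unknown amount, bears on the flat. Axes as hub.
- wing (a point): Middle of the wing (screw z = 50 mm); axes as screw. The thread alone drags 0.1 Nm, for at least the first radian; where its worn pad meets the flat, 1.1 to 2.8 rad on, must be felt. From there the torque needed to turn it climbs evenly, 0.14 Nm a radian: 0.165 Nm is just tight (40 N on the flat), 0.2 Nm is right, 0.235 Nm (85 N) too much. Tightening pulls the hub square to the flat from up to about 0.15 rad.
- bar_far (a point): Top edge of the clip bar near its far end (hub x 18, y 103, z 9 mm), axes as hub; pressing it down turns the hub. Bar: along hub y to +-115 mm, 10 mm thick (hub x 13 to 23), 18 mm high (z -9 to 9); four blue tube clips on its front (x -5 to 13, z +-12) at y +-48 and +-78 mm.
- hub_slide (a joint): Gap in m between the hub's back face and the shoulder: 0 when fully home, 0.014 to 0.034 at the start.
- beaker: Glass beaker, 45 mm wide, 56 mm high, loose; origin under its centre. Leave it.
- flask: Stoppered glass flask, 50 mm wide, 131 mm high, loose; origin under its centre. Leave it.
- tips: Blue pipette tip box, 76x122x71 mm, loose; origin under its centre. Leave it.
- film: Roll of sealing film, 56 mm wide, 50 mm high, loose; origin under its centre. Leave it.

How it is judged:
By the outcome, as a careful person would: the job done as asked, in the order asked, and still so for the second after the job is handed in, with the robot touching nothing.
It also fails if it takes over 67 s, if anything falls off the work surface, if the arm or the gripper's body presses on something with over 40 N, if the wrist force passes 120 N, or if a joint passes its speed limit or range.

## Working session

There is one attempt and no reset: what is moved stays moved. The work goes in short steps, Python scripts to look and compute and a tool call to move; the robot and the scene stay as the last step left them, time stands still between calls to the robot, and variables do not carry over. Pictures are saved under pics/ and viewed, about 8 in all and at most 12, crops included, and the job is handed in when it is done.

Besides the shell and the picture viewer there is one more tool, called after "Call:" as a command line: name --argument value ..., lists and objects as JSON in quotes. arm_command: Moves the arm, as the interface text tells. Its arguments: {"type":"object","properties":{"rot":{"type":"array"},"delta_pos":{"type":"array"},"claw":{"type":"array"},"newtons":{"type":"number"}},"required":["rot","delta_pos","claw"]}

```bash
ls; mkdir -p pics; python3 - <<'E'
from rig import env, viewer
import cv2,numpy as np
s=env.read_state();print({k:np.round(v,3).tolist() for k,v in s.items()})
ims=[]
for n in ["scene","top","wrist"]:
    c=viewer.camera(n);np.savez(f"{n}0.npz",**c);cv2.imwrite(f"pics/{n}0.png",c["frame"])
    print(n,c["K"].round(1).tolist(),c["dist"],[c[k].round(3).tolist() for k in c if k in("R","t","T_tool_cam")])
E
```

```text
pics
{'time': 0.0, 'joints': [-1.371, 0.312, 0.014, 1.513, -0.004, 1.319, -0.027], 'qvel': [-0.0, 0.001, -0.001, -0.002, -0.001, -0.001, -0.001], 'effort': [0.001, -37.991, 0.146, -23.059, 0.012, 0.014, -0.0], 'tcp_pos': [131.517, 533.294, 230.234], 'tool_rot': [0.121, 0.993, -0.001, -0.0], 'contact_force': [0.21, 0.323, 0.404], 'moment': [0.016, 0.014, -0.013], 'finger_gap': 85.57}
scene [[422.5, 0.0, 285.4], [0.0, 422.5, 217.4], [0.0, 0.0, 1.0]] [-0.13258197  0.          0.          0.          0.        ] [[[0.858, -0.514, 0.007], [-0.274, -0.468, -0.84], [0.435, 0.719, -0.542]], [-435.566, 241.599, 866.715]]
top [[387.4, 0.0, 274.4], [0.0, 387.4, 210.3], [0.0, 0.0, 1.0]] [-0.05498446  0.          0.          0.          0.        ] [[[0.027, -1.0, -0.009], [-0.998, -0.026, -0.063], [0.063, 0.011, -0.998]], [-26.613, 497.519, 1004.039]]
wrist [[340.7, 0.0, 278.4], [0.0, 340.7, 206.7], [0.0, 0.0, 1.0]] [-0.00201029  0.          0.          0.          0.        ] [[[0.001, -0.951, -0.31, 79.153], [1.0, 0.001, -0.0, 0.196], [0.001, -0.31, 0.951, -142.018], [0.0, 0.0, 0.0, 1.0]]]
```

View pics/scene0.png

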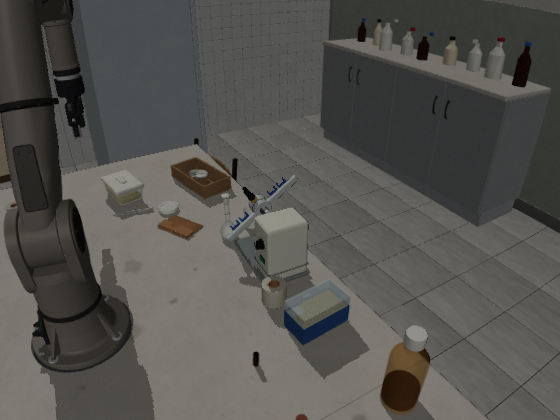

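View pics/top0.png

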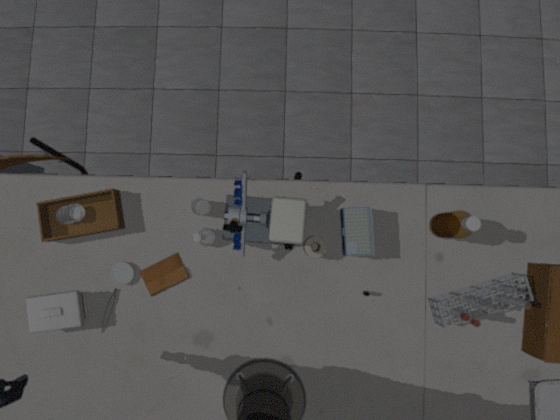

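The scene image shows the rotator at about (280,245) and the clip bar rising from (235,232) to (293,180). In the top view the hub is at (237,218), the housing at (288,221), the flask at (205,237), the beaker at (202,207), the film at (314,246) and the tips at (357,232). The shaft runs roughly along world -y.

```bash
cat > h.py <<'E'
import numpy as np,cv2
from scipy.spatial.transform import Rotation as Ro
def cloud(c,st=None):
    "world xyz per pixel (h,w,3), nan where no depth"
    d=c["depth"].astype(float);h,w=d.shape
    u,v=np.meshgrid(np.arange(w),np.arange(h))
    p=cv2.undistortPoints(np.stack([u,v],-1).reshape(-1,1,2).astype(float),c["K"],c["dist"]).reshape(h,w,2)
    P=np.dstack([p[...,0]*d,p[...,1]*d,d])
    P[d==0]=np.nan
    if "R" in c and st is None: return (P-c["t"])@c["R"]
    T=c["T_tool_cam"];P=P@T[:3,:3].T+T[:3,3]
    return P@Ro.from_quat(st["tool_rot"]).as_matrix().T+st["tcp_pos"]
def proj(c,X,st=None):
    X=np.atleast_2d(X).astype(float)
    if st is None: Y=X@c["R"].T+c["t"]
    else:
        Y=(X-st["tcp_pos"])@Ro.from_quat(st["tool_rot"]).as_matrix();T=c["T_tool_cam"];Y=(Y-T[:3,3])@T[:3,:3]
    return cv2.projectPoints(Y.reshape(-1,1,3),np.zeros(3),np.zeros(3),c["K"],c["dist"])[0].reshape(-1,2)
E
python3 - <<'E'
from h import *
c=dict(np.load("top0.npz"));P=cloud(c)
for n,(u,v) in dict(hub=(237,218),house=(288,221),flask=(207,237),beaker=(202,207),film=(314,246),tips=(357,232),barfar=(243,178),barnear=(243,250),edge=(200,190),shaft=(257,218)).items(): print(n,P[v,u].round(0))
# housing top fit
m=(abs(P[...,2]-168)<14);m[:, :270]=0;m[:,312:]=0;m[:190]=0;m[255:]=0
pts=np.argwhere(m)
Q=P[m][:,:2].astype(np.float32);print(len(Q),np.median(P[m][:,2]),cv2.minAreaRect(Q))
f=c["frame"][155:265,185:385];a=cv2.resize(f,None,fx=4,fy=4,interpolation=cv2.INTER_CUBIC)
a=cv2.convertScaleAbs(a,alpha=1.7);cv2.imwrite("pics/topcrop.png",a)
E
```

```text
hub [470.  70. 155.]
house [466. -46. 161.]
flask [424. 156.  49.]
beaker [503. 181.   4.]
film [ 407. -121.   -2.]
tips [ 446. -220.   72.]
barfar [555.  55. 197.]
barnear [395.  60.  87.]
edge [549. 189.  -0.]
shaft [472.  25. 138.]
1554 160.46486791643525 ((467.8760070800781, -45.080665588378906), (79.36132049560547, 103.25763702392578), 86.83943939208984)
```

View pics/topcrop.png

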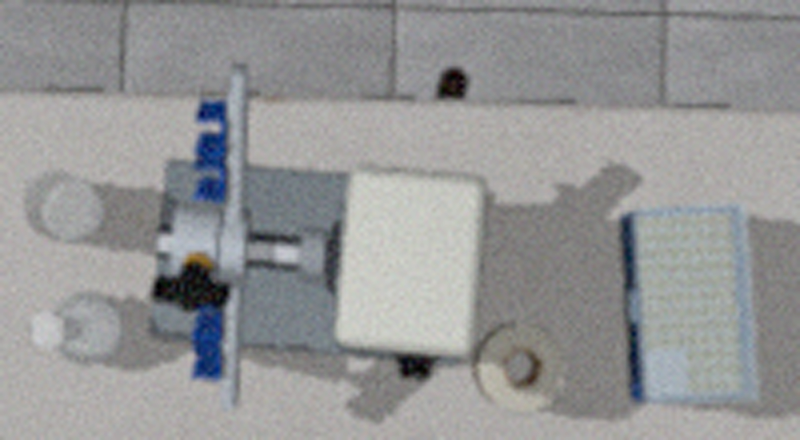

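The housing fit puts the rotator origin near (473, 45), with the shaft direction about (-0.055, -0.998). The hub leans about 0.62 rad. In the crop the wing is at (190,288), the flat is bright at (275,250), and the bar runs along column 238. Next I move above the shaft's free end, with the jaws across the shaft.

Call:
arm_command --rot '[[0,0,1],[0,0,2],[0,0,3],[0,0,4],[0,0,5],[0,0,6],[0,0,7],[0,0,8]]' --delta_pos '[[-0.3,-0.2,-0.8],[-1.0,-0.7,-0.8],[-1.7,-1.2,-0.8],[-2.4,-1.7,-0.8],[-3.1,-2.2,-0.8],[-3.8,-2.7,-0.8],[-4.5,-3.2,-0.8],[-5.2,-3.7,-0.8]]' --claw '[0,0,0,0,0,0,0,0]' --newtons 30

```text
time: 0.95
tcp_pos: [340.5, 290.5, 271.2]
tool_rot: [0.516, 0.857, -0.0, -0.0]
contact_force: [0.5, 0.3, -0.6]
finger_gap: -0.2
```

```bash
cat > go.py <<'E'
# usage: go(target pos, target yaw-matrix columns) -> units for arm_command from the measured pose
from h import *
def units(st,pos,R):
    R0=Ro.from_quat(st["tool_rot"]).as_matrix()
    return (R0.T@(np.array(pos)-st["tcp_pos"])/50).round(3),(np.degrees(Ro.from_matrix(R0.T@R).as_rotvec())/6).round(3)
def down(yaw): # tool z down, tool y at world angle yaw
    y=np.array([np.cos(yaw),np.sin(yaw),0]);z=np.array([0,0,-1.]);return np.stack([np.cross(y,z),y,z],1)
E
python3 - <<'E'
from rig import env
from go import *
s=env.read_state();print(s["time"],s["tcp_pos"],s["joints"].round(2) if hasattr(s["joints"],"round") else s["joints"])
print(units(s,[474,130,270],down(-0.055)))
E
```

```text
0.95 [340.52691866 290.53101337 271.16086234] [-1.05  0.08  0.32  1.71 -0.02  1.36 -0.23]
(array([-4.087,  0.856,  0.022]), array([-2.000e-03, -1.000e-03,  5.177e+00]))
```

Call:
arm_command --rot '[[0,0,1],[0,0,2],[0,0,3],[0,0,4],[0,0,5.1],[0,0,5.1],[0,0,5.1],[0,0,5.1]]' --delta_pos '[[-0.8,0.2,0],[-1.6,0.4,0],[-2.4,0.5,0],[-3.2,0.7,0],[-3.8,0.8,0],[-4.1,0.8,0],[-4.1,0.8,0],[-4.1,0.8,0]]' --claw '[0,0,0,0,0,0,0,0]'

```text
time: 1.75
tcp_pos: [471.2, 131.1, 271.0]
tool_rot: [0.722, 0.692, -0.0, -0.001]
contact_force: [0.2, 0.9, 0.6]
finger_gap: -0.0
```

```bash
python3 - <<'E'
from rig import env,viewer
from go import *
s=env.read_state();print(s["time"],s["tcp_pos"],np.round(s["joints"],2))
c=viewer.camera("wrist");np.savez("w1.npz",**c,**{"tcp_pos":s["tcp_pos"],"tool_rot":s["tool_rot"]})
a=cv2.convertScaleAbs(cv2.resize(c["frame"],None,fx=1.4,fy=1.4),alpha=1.5);cv2.imwrite("pics/w1.png",a)
E
```

```text
1.75 [471.21982701 131.06107925 270.9672137 ] [-0.78  0.18  0.56  1.61 -0.1   1.38 -0.25]
```

View pics/w1.png

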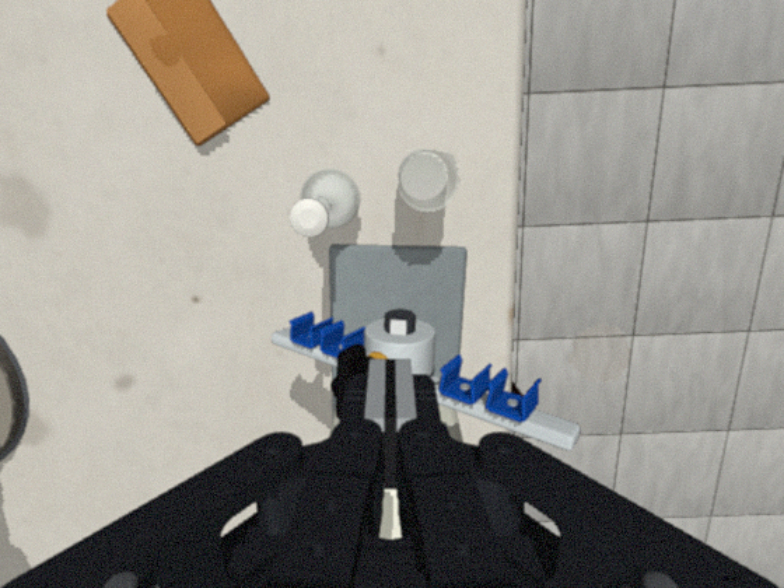

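The wrist view shows the hub front at (400,340), with the bright flat at the shaft end at (398,326). The wing is at (350,375), the flask stopper at (310,217) and the beaker at (425,180). I'll get the geometry from the depth data.

```bash
python3 - <<'E'
from go import *
c=dict(np.load("w1.npz"));P=cloud(c,c)
t=dict(np.load("top0.npz"));Q=cloud(t)
xd=np.array([-.055,-.998,0]);yd=np.array([.998,-.055,0]);O=np.array([472.9,44.8,0])
for nm,A in(("wrist",P),("top",Q)):
    B=A.reshape(-1,3);B=B[~np.isnan(B[:,0])]-O
    a=B@xd;b=B@yd;z=B[:,2]
    print(nm)
    for x0 in range(-62,30,4):
        m=(abs(a-x0)<2)&(abs(b)<24)&(z>110)
        if m.sum()>3:
            # top of object in profile: z at several b
            print(x0,m.sum(),[ (int(bb),int(np.median(z[m&(abs(b-bb)<4)]))) for bb in range(-20,24,8) if (m&(abs(b-bb)<4)).sum()>0])
# flask/beaker
for u,v in((310,217),(330,195),(425,180)):
    print(P[int(v/1.4),int(u/1.4)].round(0))
# bar from wrist: bar ends
for u,v in((568,435),(283,340)): print(P[int(v/1.4),int(u/1.4)].round(0))
E
```

```text
wrist
-58 151 [(-12, 130), (-4, 131), (4, 132), (12, 130)]
-54 102 [(-20, 168), (-12, 133), (-4, 137), (4, 138), (12, 134)]
-50 127 [(-20, 170), (-12, 133), (-4, 137), (4, 138), (12, 135)]
-46 703 [(-20, 138), (-12, 135), (-4, 145), (4, 147), (12, 138), (20, 134)]
-42 256 [(-20, 156), (-12, 148), (-4, 151), (4, 151), (12, 148), (20, 142)]
-38 262 [(-20, 161), (-12, 150), (-4, 151), (4, 151), (12, 149), (20, 142)]
-34 75 [(-20, 141), (4, 150), (12, 149), (20, 142)]
-30 76 [(-20, 137), (4, 151), (12, 149), (20, 142)]
-26 45 [(12, 148), (20, 143)]
-22 26 [(20, 141)]
-18 26 [(20, 143)]
top
-58 9 [(-12, 135), (-4, 138), (4, 139), (12, 132)]
-54 16 [(-20, 172), (-12, 136), (-4, 136), (4, 139), (12, 135)]
-50 14 [(-20, 171), (-12, 134), (-4, 138), (4, 139), (12, 133)]
-46 24 [(-20, 172), (-12, 148), (-4, 153), (4, 152), (12, 150), (20, 141)]
-42 34 [(-20, 171), (-12, 150), (-4, 152), (4, 154), (12, 150), (20, 142)]
-38 35 [(-20, 166), (-12, 163), (-4, 153), (4, 152), (12, 151), (20, 143)]
-34 33 [(-20, 172), (-12, 164), (-4, 152), (4, 153), (12, 149), (20, 144)]
-30 35 [(-20, 174), (-12, 16
[... 262 characters left out ...]
20, 151)]
-14 41 [(-20, 143), (-12, 149), (-4, 153), (4, 151), (12, 150), (20, 156)]
-10 43 [(-20, 140), (-12, 150), (-4, 153), (4, 151), (12, 151), (20, 154)]
-6 38 [(-20, 141), (-12, 132), (-4, 148), (4, 151), (12, 150), (20, 139)]
-2 18 [(-12, 135), (-4, 137), (4, 139), (12, 134)]
2 17 [(-12, 134), (-4, 138), (4, 139), (12, 132)]
6 12 [(-12, 135), (-4, 139), (4, 138), (12, 132)]
10 13 [(-4, 137), (4, 139), (12, 136)]
14 16 [(-4, 138), (4, 138), (12, 137)]
18 14 [(-12, 132), (-4, 137), (4, 138), (12, 135)]
22 15 [(-12, 132), (-4, 138), (4, 141), (12, 137)]
26 19 [(-12, 138), (-4, 143), (4, 143), (12, 133)]
[425. 166. 131.]
[427. 169.  51.]
[502. 173.   3.]
[562.  56. 198.]
[387.  66.  80.]
```

```bash
cat >> go.py <<'E'
xd=np.array([-.055,-.9985,0]);yd=np.array([.9985,-.055,0]);O=np.array([472.9,44.8,0])
def W(a,b,z): return O+a*xd+b*yd+np.array([0,0,z])
def loc(p): p=np.asarray(p)-O; return np.array([p@xd,p@yd,p[2]]).round(1)
E
python3 - <<'E'
from rig import env
from go import *
s=env.read_state()
print(units(s,W(-75,7,142),down(-0.055)),loc(s["tcp_pos"]))
E
```

```text
(array([-0.242,  0.274,  2.579]), array([-0.011, -0.008,  0.139])) [-86.8  -6.7 271. ]
```

Call:
arm_command --rot '[[0,0,0.14],[0,0,0.14],[0,0,0.14],[0,0,0.14],[0,0,0.14],[0,0,0.14],[0,0,0.14],[0,0,0.14]]' --delta_pos '[[-0.1,0.27,0.4],[-0.24,0.27,0.9],[-0.24,0.27,1.4],[-0.24,0.27,1.9],[-0.24,0.27,2.3],[-0.24,0.27,2.5],[-0.24,0.27,2.57],[-0.24,0.27,2.57]]' --claw '[0,0,0,0,0,0,0,0]'

```text
time: 2.6
tcp_pos: [484.7, 118.6, 143.0]
tool_rot: [0.727, 0.687, 0.0, -0.0]
contact_force: [0.2, 0.4, -0.0]
finger_gap: 0.0
```

Call:
arm_command --rot '[[0,0,0],[0,0,0],[0,0,0],[0,0,0],[0,0,0],[0,0,0],[0,0,0],[0,0,0]]' --delta_pos '[[-0.12,0,0],[-0.24,0,0],[-0.34,0,0],[-0.44,0,0],[-0.54,0,0],[-0.64,0,0],[-0.7,0,0],[-0.7,0,0]]' --claw '[0,0,0,0,0,0,0,0]'

```text
time: 3.4
tcp_pos: [482.8, 81.7, 142.8]
tool_rot: [0.727, 0.686, -0.0, 0.0]
contact_force: [-0.1, 1.4, -0.3]
finger_gap: 0.1
```

```bash
python3 - <<'E'
from rig import env
from go import *
s=env.read_state()
print(s["time"],loc(s["tcp_pos"]),loc(np.array(s["contact_force"])+O))
E
```

```text
3.4 [-37.3   7.9 142.8] [-1.4 -0.2 -0.3]
```

Call:
arm_command --rot '[[0,0,0],[0,0,0],[0,0,0],[0,0,0],[0,0,0],[0,0,0],[0,0,0],[0,0,0]]' --delta_pos '[[-0.03,0,0],[-0.06,0,0],[-0.09,0,0],[-0.12,0,0],[-0.13,0,0],[-0.14,0,0],[-0.15,0,0],[-0.15,0,0]]' --claw '[0,0,0,0,0,0,0,0]'

```text
time: 4.2
tcp_pos: [482.2, 75.2, 142.7]
tool_rot: [0.727, 0.687, -0.0, -0.0]
contact_force: [1.1, 1.9, 1.0]
finger_gap: 0.2
```

Call:
arm_command --rot '[[0,0,0],[0,0,0],[0,0,0],[0,0,0],[0,0,0],[0,0,0],[0,0,0],[0,0,0]]' --delta_pos '[[-0.01,0,0],[-0.01,0,0],[-0.02,0,0],[-0.02,0,0],[-0.03,0,0],[-0.03,0,0],[-0.03,0,0],[-0.03,0,0]]' --claw '[0,0,0,0,0,0,0,0]'

```text
time: 5.0
tcp_pos: [482.1, 73.7, 142.7]
tool_rot: [0.727, 0.686, -0.0, -0.0]
contact_force: [1.0, 2.5, -1.0]
finger_gap: 0.3
```

Call:
arm_command --rot '[[0,0,0],[0,0,0],[0,0,0],[0,0,0],[0,0,0],[0,0,0],[0,0,0],[0,0,0]]' --delta_pos '[[-0.01,0,0],[-0.01,0,0],[-0.02,0,0],[-0.02,0,0],[-0.03,0,0],[-0.03,0,0],[-0.03,0,0],[-0.03,0,0]]' --claw '[0,0,0,0,0,0,0,0]'

```text
time: 5.8
tcp_pos: [482.1, 72.2, 142.7]
tool_rot: [0.727, 0.686, -0.0, -0.0]
contact_force: [-0.1, 2.2, -1.4]
finger_gap: 0.1
```

Call:
arm_command --rot '[[0,0,0],[0,0,0],[0,0,0],[0,0,0],[0,0,0],[0,0,0],[0,0,0],[0,0,0]]' --delta_pos '[[-0.01,0,0],[-0.01,0,0],[-0.01,0,0],[-0.02,0,0],[-0.02,0,0],[-0.02,0,0],[-0.02,0,0],[-0.02,0,0]]' --claw '[0,0,0,0,0,0,0,0]'

```text
time: 6.6
tcp_pos: [482.0, 71.2, 142.8]
tool_rot: [0.727, 0.686, -0.0, -0.0]
contact_force: [-0.5, 3.0, -1.8]
finger_gap: 0.0
```

Call:
arm_command --rot '[[0,0,0],[0,0,0],[0,0,0],[0,0,0],[0,0,0],[0,0,0],[0,0,0],[0,0,0]]' --delta_pos '[[-0.01,0,0],[-0.01,0,0],[-0.02,0,0],[-0.02,0,0],[-0.03,0,0],[-0.03,0,0],[-0.03,0,0],[-0.03,0,0]]' --claw '[0,0,0,0,0,0,0,0]'

```text
time: 7.4
tcp_pos: [482.0, 70.2, 142.8]
tool_rot: [0.727, 0.687, 0.0, -0.0]
contact_force: [0.9, 3.6, -2.2]
finger_gap: -0.1
```

Call:
arm_command --rot '[[0,0,0],[0,0,0],[0,0,0],[0,0,0],[0,0,0],[0,0,0],[0,0,0],[0,0,0]]' --delta_pos '[[-0.01,0,0],[-0.01,0,0],[-0.02,0,0],[-0.02,0,0],[-0.03,0,0],[-0.03,0,0],[-0.03,0,0],[-0.03,0,0]]' --claw '[0,0,0,0,0,0,0,0]'

```text
time: 8.2
tcp_pos: [482.0, 70.1, 142.8]
tool_rot: [0.727, 0.687, 0.001, -0.001]
contact_force: [0.9, 6.7, -1.5]
finger_gap: 0.3
```

It stalls at rotator x of about -26, with force building, so it's seated as predicted. I'll press a little more to confirm it's fully home.

Call:
arm_command --rot '[[0,0,0],[0,0,0],[0,0,0],[0,0,0],[0,0,0],[0,0,0],[0,0,0],[0,0,0]]' --delta_pos '[[-0.01,0,0],[-0.02,0,0],[-0.03,0,0],[-0.04,0,0],[-0.05,0,0],[-0.05,0,0],[-0.05,0,0],[-0.05,0,0]]' --claw '[0,0,0,0,0,0,0,0]'

```text
time: 9.0
tcp_pos: [481.9, 69.9, 142.9]
tool_rot: [0.726, 0.688, 0.002, -0.002]
contact_force: [1.2, 9.9, -1.9]
finger_gap: -0.1
```

```bash
python3 - <<'E'
from rig import env
from go import *
s=env.read_state()
print(loc(s["tcp_pos"]),loc(np.array(s["contact_force"])+O),np.round(s["joints"],2))
E
```

```text
[-25.6   7.7 142.9] [-10.    0.7  -1.9] [-0.65  0.28  0.58  1.83 -0.18  1.08 -0.06]
```

Call:
arm_command --rot '[[0,0,0],[0,0,0],[0,0,0],[0,0,0],[0,0,0],[0,0,0],[0,0,0],[0,0,0]]' --delta_pos '[[0.3,0,0],[0.6,0,0],[0.8,0,-0.4],[1.2,-0.1,-0.8],[1.5,-0.15,-1.14],[1.5,-0.15,-1.14],[1.5,-0.15,-1.14],[1.5,-0.15,-1.14]]' --claw '[0,0,0,0,0,0,0,0]'

```text
time: 9.8
tcp_pos: [478.2, 139.4, 198.8]
tool_rot: [0.728, 0.686, -0.001, 0.0]
contact_force: [-0.3, -0.3, -0.2]
finger_gap: 0.3
```

```bash
cat > flat.py <<'E'
from rig import env,viewer
from go import *
import sys
n=sys.argv[1]
s=env.read_state();print(s["time"],loc(s["tcp_pos"]),np.round(s["joints"],2))
D=[]
for i in range(4):
    c=viewer.camera("wrist");D.append(c["depth"])
D=np.array(D);c["depth"]=np.where((D>0).all(0),np.median(D,0),0)
np.savez(n+".npz",**c,tcp_pos=s["tcp_pos"],tool_rot=s["tool_rot"])
P=cloud(c,s)-O;a,b,z=P@xd,P@yd,P[...,2]
m=(a>-56)&(a<-(20 if len(sys.argv)<3 else float(sys.argv[2])))&(abs(b)<9)&(z>134)&(z<145)
g=c["frame"].mean(2);print(m.sum())
for bb in range(-9,10,2):
    k=m&(abs(b-bb)<1)
    if k.sum():print(bb,k.sum(),z[k].mean().round(2),g[k].mean().round(0))
k=m&(g>np.percentile(g[m],50))
A=np.c_[a[k],b[k],np.ones(k.sum())];co=np.linalg.lstsq(A,z[k],rcond=None)[0];print("plane",co.round(3),"b range",np.percentile(b[k],[2,50,98]))
cv2.imwrite(f"pics/{n}.png",cv2.convertScaleAbs(cv2.resize(c["frame"],None,fx=1.4,fy=1.4,interpolation=cv2.INTER_CUBIC),alpha=1.5))
E
python3 flat.py w2
```

```text
9.8 [-9.470e+01  1.000e-01  1.988e+02] [-0.77  0.25  0.55  1.72 -0.14  1.22 -0.25]
0Traceback (most recent call last):
  File "flat.py", line 17, in <module>
    k=m&(g>np.percentile(g[m],50))
           ~~~~~~~~~~~~~^^^^^^^^^
    return _quantile_unchecked(
        a, q, axis, out, overwrite_input, method, keepdims, weights)
    return _ureduce(a,
                    func=_quantile_ureduce_func,
    ...<5 lines>...
                    overwrite_input=overwrite_input,
                    method=method)
    r = func(a, **kwargs)
    result = _quantile(arr,
                       quantiles=q,
    ...<2 lines>...
                       out=out,
                       weights=wgt)
    slices_having_nans = np.isnan(arr[-1, ...])
                                  ~~~^^^^^^^^^
IndexError: index -1 is out of bounds for axis 0 with size 0
```

```bash
python3 - <<'E'
from go import *
c=dict(np.load("w2.npz"));P=cloud(c,c)
print(proj(c,[W(-58,0,138),W(-42,0,153),W(-58,0,130)],c))
u,v=proj(c,W(-50,0,138),c)[0].astype(int);print(c["depth"][v-4:v+5:4,u-6:u+7:4],[loc(P[v+i,u]) for i in(-30,-20,-10,0,10)])
cv2.imwrite("pics/w2.png",cv2.convertScaleAbs(cv2.resize(c["frame"],None,fx=1.4,fy=1.4),alpha=1.5))
E
```

```text
[[277.83637831 277.24895566]
 [277.8639871  311.04035311]
 [277.87249583 271.37616871]]
[[131.4401   130.81601  131.02928  130.62749 ]
 [128.02493  128.75482  127.65207  128.56537 ]
 [125.15451  125.21176  126.23338  125.956665]] [array([-106.2,    0. ,  204.1]), array([-1.059e+02,  1.000e-01,  2.126e+02]), array([-1.058e+02,  1.000e-01,  2.208e+02]), array([-1.053e+02,  2.000e-01,  2.274e+02]), array([-1.058e+02,  2.000e-01,  2.349e+02])]
```

View pics/w2.png

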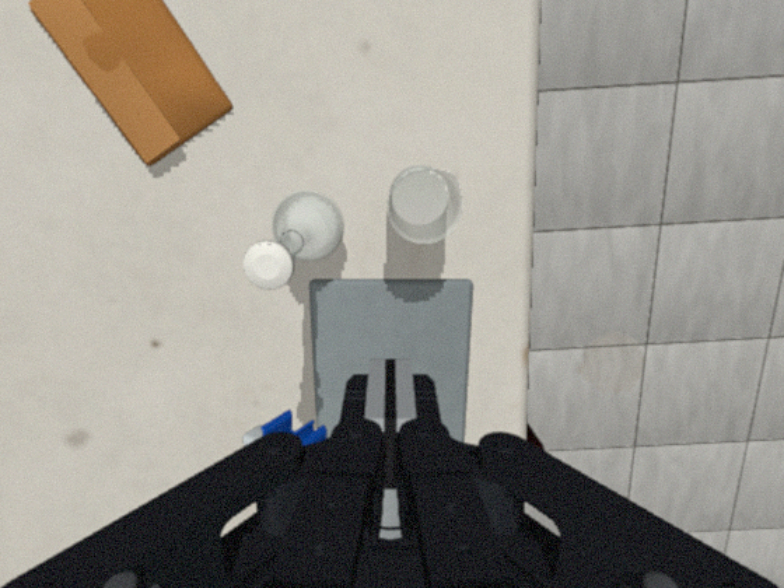

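The closed fingers hide the hub from here. I'll move above the hub, offset to the far side, for a view of the flat and the wing.

Call:
arm_command --rot '[[0,0,0],[0,0,0],[0,0,0],[0,0,0],[0,0,0],[0,0,0],[0,0,0],[0,0,0]]' --delta_pos '[[0,0,-0.5],[-0.4,0.3,-1.0],[-1.0,0.6,-1.0],[-1.5,0.6,-1.0],[-1.5,0.6,-1.0],[-1.5,0.6,-1.0],[-1.5,0.6,-1.0],[-1.5,0.6,-1.0]]' --claw '[0,0,0,0,0,0,0,0]'

```text
time: 10.8
tcp_pos: [504.0, 66.1, 249.5]
tool_rot: [0.726, 0.687, -0.0, -0.0]
contact_force: [-0.7, -0.0, -0.5]
finger_gap: -0.2
```

```bash
python3 flat.py w3 44
```

```text
10.8 [-22.9  29.9 249.5] [-0.65  0.24  0.6   1.61 -0.14  1.34 -0.08]
347
-9 6 134.17 40.0
-7 29 135.88 56.0
-5 41 137.16 145.0
-3 40 137.54 155.0
-1 46 137.71 154.0
1 36 138.03 154.0
3 42 138.34 148.0
5 46 138.23 53.0
7 42 136.81 37.0
9 19 135.47 32.0
plane [2.00000e-03 1.40000e-01 1.37989e+02] b range [-5.07598111 -1.08048015  2.93012228]
```

View pics/w3.png

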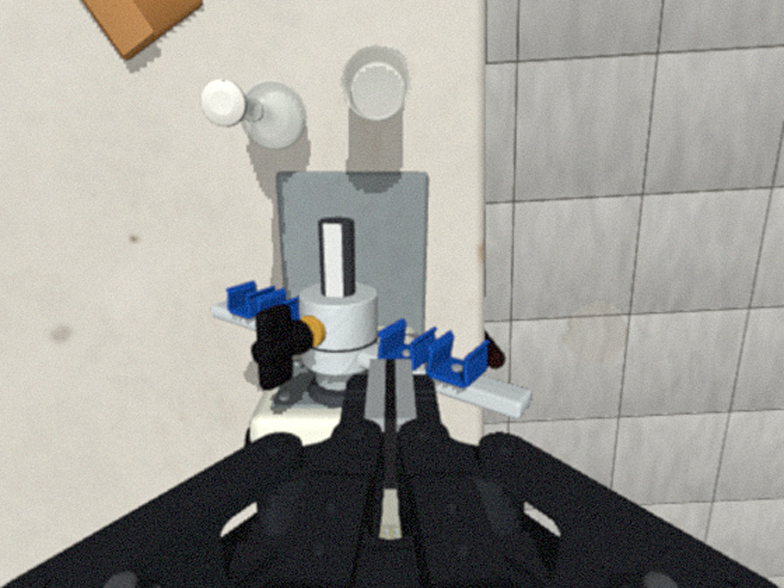

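The hub is home: the flat runs from (335,220) to the hub at (338,290), the wing is at (275,345), and the bar's far end is at (525,400). The depth fit has the flat's normal leaning about 0.14 rad towards the robot, so the hub's target lean is 0.14. With the bar's end corner as the contact, that puts the corner at z ≈ 155. I'll move over the far end and press it down.

Call:
arm_command --rot '[[0,0,0],[0,0,0],[0,0,0],[0,0,0],[0,0,0],[0,0,0],[0,0,0],[0,0,0]]' --delta_pos '[[-0.3,0.4,0],[-0.7,0.9,0],[-0.94,1.4,0.2],[-0.94,1.4,0.5],[-0.94,1.4,0.6],[-0.94,1.4,0.7],[-0.94,1.4,0.8],[-0.94,1.4,0.8]]' --claw '[0,0,0,0,0,0,0,0]'

```text
time: 11.8
tcp_pos: [570.9, 14.3, 209.5]
tool_rot: [0.727, 0.687, -0.0, -0.0]
contact_force: [-0.3, 0.8, 0.0]
finger_gap: -0.0
```

```bash
cat > st.py <<'E'
from rig import env
from go import *
s=env.read_state();f=np.array(s["contact_force"])
R=Ro.from_quat(s["tool_rot"]).as_matrix()
print("t",s["time"],"loc",loc(s["tcp_pos"]),"F",loc(f+O),"Mtool",(R.T@np.array(s["moment"])).round(3),"j",np.round(s["joints"],2),"gap",round(float(s["finger_gap"]),1))
E
python3 st.py
```

```text
t 11.8 loc [ 25.   99.5 209.5] F [-0.7 -0.4  0. ] Mtool [ 0.02   0.009 -0.018] j [-0.5   0.41  0.62  1.51 -0.24  1.31  0.09] gap -0.0
```

Press down by about 40 mm now, then finish in small steps.

Call:
arm_command --rot '[[0,0,0],[0,0,0],[0,0,0],[0,0,0],[0,0,0],[0,0,0],[0,0,0],[0,0,0]]' --delta_pos '[[0,0,0.12],[0,0,0.24],[0,0,0.36],[0,0,0.48],[0,0,0.6],[0,0,0.72],[0,0,0.84],[0,0,0.9]]' --claw '[0,0,0,0,0,0,0,0]'

```text
time: 12.6
tcp_pos: [584.0, 12.7, 171.3]
tool_rot: [0.727, 0.686, 0.011, 0.011]
contact_force: [16.2, -0.4, 10.4]
finger_gap: 0.1
```

```bash
python3 st.py
```

```text
t 12.6 loc [ 25.9 112.7 171.3] F [-0.5 16.2 10.4] Mtool [-3.419  0.038  0.096] j [-0.49  0.44  0.61  1.56 -0.27  1.19  0.11] gap 0.1
```

The fingertip is narrower than I assumed and slid off past the bar's end (16 N sideways). I'll back out outward, go up, then press farther in.

Call:
arm_command --rot '[[0,0,0],[0,0,0],[0,0,0],[0,0,0],[0,0,0],[0,0,0],[0,0,0],[0,0,0]]' --delta_pos '[[0,0.2,0],[0,0.5,0],[0,0.5,-0.4],[0,0.5,-0.9],[0,0.2,-1.0],[0,-0.2,-1.0],[0,-0.46,-1.0],[0,-0.46,-1.0]]' --claw '[0,0,0,0,0,0,0,0]'

```text
time: 13.4
tcp_pos: [546.7, 15.1, 214.4]
tool_rot: [0.727, 0.687, -0.0, -0.001]
contact_force: [0.2, -0.3, 0.6]
finger_gap: -0.0
```

```bash
python3 st.py; python3 - <<'E'
from rig import env,viewer
from go import *
c=viewer.camera("top");P=cloud(c)-O;a,b,z=P@xd,P@yd,P[...,2]
for bb in list(range(-110,-25,12))+list(range(30,118,8)):
    k=(a>9)&(a<27)&(abs(b-bb)<4)&(z>30)&(z<(205))
    if k.sum(): print(bb,k.sum(),np.percentile(z[k],[50,90]).round(1),np.median(a[k]).round(1))
E
```

```text
t 13.4 loc [ 25.6  75.3 214.4] F [0.2 0.2 0.6] Mtool [-0.028 -0.038  0.004] j [-0.53  0.35  0.63  1.56 -0.21  1.3   0.07] gap -0.0
```

Call:
arm_command --rot '[[0,0,0],[0,0,0],[0,0,0],[0,0,0],[0,0,0],[0,0,0],[0,0,0],[0,0,0]]' --delta_pos '[[0,0.06,0.1],[0,0.06,0.2],[0,0.06,0.32],[0,0.06,0.44],[0,0.06,0.56],[0,0.06,0.68],[0,0.06,0.8],[0,0.06,0.8]]' --claw '[0,0,0,0,0,0,0,0]'

```text
time: 14.25
tcp_pos: [550.7, 14.8, 173.7]
tool_rot: [0.727, 0.686, -0.001, -0.001]
contact_force: [-0.5, 0.3, -0.4]
finger_gap: 0.1
```

```bash
python3 st.py
```

```text
t 14.25 loc [ 25.7  79.4 173.7] F [-0.3 -0.5 -0.4] Mtool [ 0.034  0.05  -0.015] j [-0.51  0.39  0.62  1.62 -0.24  1.21  0.09] gap 0.1
```

Call:
arm_command --rot '[[0,0,0],[0,0,0],[0,0,0],[0,0,0],[0,0,0],[0,0,0],[0,0,0],[0,0,0]]' --delta_pos '[[0,0,0.05],[0,0,0.1],[0,0,0.15],[0,0,0.2],[0,0,0.25],[0,0,0.3],[0,0,0.3],[0,0,0.3]]' --claw '[0,0,0,0,0,0,0,0]'

```text
time: 15.05
tcp_pos: [551.7, 14.8, 160.0]
tool_rot: [0.727, 0.687, 0.0, 0.0]
contact_force: [0.8, 0.2, 3.2]
finger_gap: -0.3
```

```bash
python3 st.py
```

```text
t 15.05 loc [ 25.7  80.4 160. ] F [-0.2  0.8  3.2] Mtool [-0.355  0.026 -0.033] j [-0.51  0.41  0.61  1.64 -0.25  1.18  0.1 ] gap -0.3
```

Call:
arm_command --rot '[[0,0,0],[0,0,0],[0,0,0],[0,0,0],[0,0,0],[0,0,0],[0,0,0],[0,0,0]]' --delta_pos '[[0,0,0.04],[0,0,0.08],[0,0,0.12],[0,0,0.15],[0,0,0.18],[0,0,0.18],[0,0,0.18],[0,0,0.18]]' --claw '[0,0,0,0,0,0,0,0]'

```text
time: 15.85
tcp_pos: [551.0, 14.8, 150.5]
tool_rot: [0.727, 0.687, -0.0, -0.0]
contact_force: [1.2, 1.1, 2.0]
finger_gap: -0.3
```

```bash
python3 st.py
```

```text
t 15.85 loc [ 25.7  79.7 150.5] F [-1.2  1.1  2. ] Mtool [-0.299  0.065  0.013] j [-0.51  0.41  0.61  1.65 -0.25  1.16  0.11] gap -0.3
```

Call:
arm_command --rot '[[0,0,0],[0,0,0],[0,0,0],[0,0,0],[0,0,0],[0,0,0],[0,0,0],[0,0,0]]' --delta_pos '[[0,0,-0.3],[0,0,-0.8],[0,-0.3,-1.4],[0,-0.8,-2.0],[0,-1.3,-2.1],[0,-1.6,-2.1],[0,-1.6,-2.1],[0,-1.6,-2.1]]' --claw '[0,0,0,0,0,0,0,0]'

```text
time: 16.65
tcp_pos: [470.9, 19.5, 255.1]
tool_rot: [0.727, 0.687, -0.001, -0.001]
contact_force: [-0.1, 0.5, -0.5]
finger_gap: -0.0
```

```bash
python3 flat.py w4 46; python3 - <<'E'
from go import *
c=dict(np.load("w4.npz"));P=cloud(c,c)-O;a,b,z=P@xd,P@yd,P[...,2]
g=c["frame"].max(2)
m=(abs(a)<30)&(abs(b)<30)&(z>168)&(z<200)
print("wing",m.sum(),a[m].mean(),b[m].mean(),np.percentile(z[m],[5,50,95]))
q=np.c_[a[m],b[m]];w,v=np.linalg.eigh(np.cov(q.T));print("axis",v[:,1],np.arctan2(*(v[::-1,1])),np.sqrt(w*12)); print(cv2.minAreaRect(q.astype(np.float32)))
for bb in list(range(-110,-25,12))+list(range(30,118,12)):
    k=(a>14)&(a<22)&(abs(b-bb)<4)&(z>60)&(z<215)
    if k.sum(): print(bb,k.sum(),np.percentile(z[k],[50,90]).round(1))
E
```

```text
16.65 [ 25.4  -0.6 255.1] [-0.64  0.15  0.64  1.69 -0.09  1.34 -0.04]
356
-9 14 134.74 32.0
-7 45 136.35 89.0
-5 45 137.36 151.0
-3 30 137.51 150.0
-1 45 137.85 150.0
1 44 138.29 150.0
3 45 138.52 100.0
5 29 138.15 38.0
7 45 136.54 34.0
9 14 134.97 31.0
plane [-6.00000e-03  1.60000e-01  1.37753e+02] b range [-6.28564087 -1.92165631  2.43254692]
wing 1186 -1.436097178044912 -6.308981446904098 [172.21971993 188.11542692 189.73150618]
axis [-0.99819691  0.06002444] 3.0815321080071545 [12.79052241 38.93430562]
((0.0769805908203125, -5.70909309387207), (17.390588760375977, 42.62421798706055), 89.99105834960938)
-110 84 [123.7 124.4]
-98 89 [125.3 126.1]
-86 82 [126.9 127.8]
-74 88 [128.6 129.2]
-62 88 [130.1 130.8]
-50 90 [131.7 132.4]
-38 99 [133.3 133.9]
-26 93 [134.8 135.7]
30 116 [142.1 143. ]
42 98 [143.9 144.6]
54 106 [145.4 146.2]
66 124 [146.9 147.6]
78 101 [148.7 149.4]
90 127 [150.  150.9]
102 162 [151.3 152.3]
114 32 [151.8 152.8]
```

View pics/w4.png

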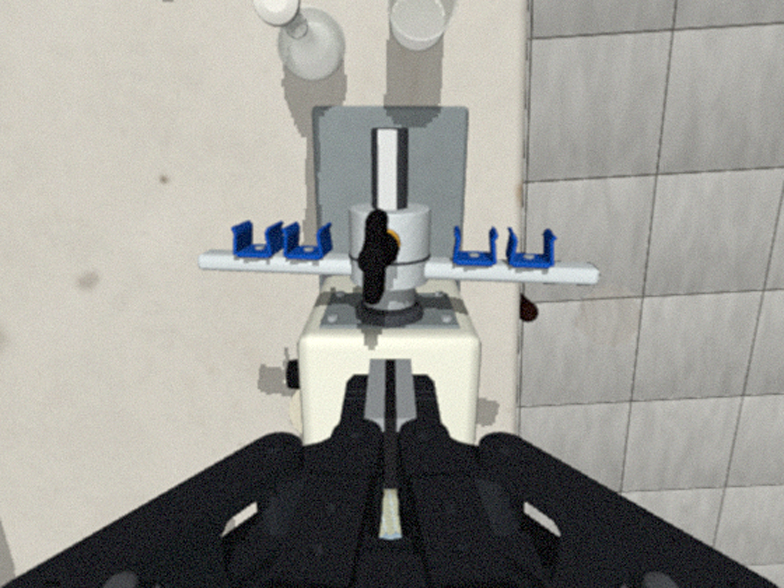

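The hub now leans 0.13 rad against a flat at about 0.15, so it is close to square. The wing runs from (375,212) to (372,300), nearly parallel to the shaft. I'll fit only the wing's top face, then grip along the screw axis.

```bash
python3 - <<'E'
from go import *
c=dict(np.load("w4.npz"));P=cloud(c,c)-O;a,b,z=P@xd,P@yd,P[...,2]
m=(abs(a)<30)&(abs(b+6)<25)&(z>185.5)&(z<194)
q=np.c_[a[m],b[m]].astype(np.float32)
print(m.sum(),cv2.minAreaRect(q),cv2.fitLine(q,cv2.DIST_HUBER,0,.01,.01).ravel(),np.percentile(a[m],[1,99]),z[m].mean())
for x0 in range(-20,21,8):
    k=m&(abs(a-x0)<4);print(x0,np.percentile(b[k],[5,50,95]).round(1),z[k].mean().round(1))
# shaft axis check from bare shaft edges
k=(a<-46)&(a>-57)&(z>126)&(z<140);print("shaft b",np.percentile(b[k],[1,99]))
k=(a<-4)&(a>-14)&(z>126)&(z<156);print("hub b",np.percentile(b[k],[1,99]))
st=dict(tcp_pos=c["tcp_pos"],tool_rot=c["tool_rot"])
psi=.14;Y=np.cos(psi)*yd+np.sin(psi)*np.array([0,0,1]);Z=np.sin(psi)*yd-np.cos(psi)*np.array([0,0,1]);R=np.stack([np.cross(Y,Z),Y,Z],1)
for s in(90,44.5): print(s,units(st,W(0.5,-s*np.sin(psi),130+s*np.cos(psi)),R))
E
```

```text
928 ((0.2515068054199219, -7.706667900085449), (13.3760404586792, 42.272647857666016), 89.63756561279297) [ 0.9984857  -0.05501248 -0.61208224 -7.4111257 ] [-20.28814156  20.47974949] 188.33023172864563
-20 [-9.8 -6.5 -3.4] 187.6
-12 [-10.4  -6.6  -2.9] 188.1
-4 [-13.   -7.3  -2.3] 188.7
4 [-13.1  -8.   -2.3] 189.0
12 [-12.1  -8.1  -4.3] 187.8
20 [-11.6  -8.2  -5. ] 187.8
shaft b [-9.36504206  9.14477868]
hub b [-67.46434611  21.99688333]
90 (array([ 0.497, -0.239,  0.72 ]), array([-1.354e+00,  1.000e-03, -1.800e-02]))
44.5 (array([ 0.497, -0.111,  1.621]), array([-1.354e+00,  1.000e-03, -1.800e-02]))
```

Call:
arm_command --rot '[[-0.5,0,0.2],[-1.0,0,0.5],[-1.35,0,0.5],[-1.35,0,0.5],[-1.35,0,0.5],[-1.35,0,0.5],[-1.35,0,0.5],[-1.35,0,0.5]]' --delta_pos '[[0.25,-0.15,0.3],[0.5,-0.24,0.6],[0.5,-0.24,0.72],[0.5,-0.2,1.0],[0.5,-0.16,1.25],[0.5,-0.13,1.5],[0.5,-0.11,1.62],[0.5,-0.11,1.62]]' --claw '[45,45,45,45,45,45,45,45]'

```text
time: 17.65
tcp_pos: [467.1, 44.2, 173.8]
tool_rot: [0.743, 0.665, 0.047, 0.051]
contact_force: [-0.1, 0.3, -0.6]
finger_gap: 38.1
```

```bash
python3 st.py
```

```text
t 17.65 loc [  0.9  -5.7 173.8] F [-0.3 -0.1 -0.6] Mtool [0.208 0.034 0.011] j [-0.72  0.09  0.6   1.95 -0.03  0.97 -0.21] gap 38.1
```

Call:
arm_command --rot '[[0,0,0],[0,0,0],[0,0,0],[0,0,0],[0,0,0],[0,0,0],[0,0,0],[0,0,0]]' --delta_pos '[[0,0,0],[0,0,0],[0,0,0],[0,0,0],[0,0,0],[0,0,0],[0,0,0],[0,0,0]]' --claw '[0,0,0,0,0,0,0,0]' --newtons 40

```text
time: 18.45
tcp_pos: [467.5, 44.7, 175.4]
tool_rot: [0.743, 0.666, 0.049, 0.051]
contact_force: [-3.9, -0.5, 5.4]
finger_gap: 8.0
```

```bash
python3 st.py
```

```text
t 18.45 loc [  0.4  -5.4 175.4] F [ 0.8 -3.9  5.4] Mtool [ 0.82  -0.078 -0.035] j [-0.72  0.09  0.6   1.95 -0.03  0.97 -0.21] gap 8.0
```

Call:
arm_command --rot '[[0,0,0],[0,0,0],[0,0,0],[0,0,0],[0,0,0],[0,0,0],[0,0,0],[0,0,0]]' --delta_pos '[[0,-0.01,-0.02],[0,-0.02,-0.035],[0,-0.025,-0.035],[0,-0.025,-0.035],[0,-0.025,-0.035],[0,-0.025,-0.035],[0,-0.025,-0.035],[0,-0.025,-0.035]]' --claw '[0,0,0,0,0,0,0,0]'

```text
time: 19.25
tcp_pos: [466.7, 44.7, 175.5]
tool_rot: [0.743, 0.666, 0.049, 0.052]
contact_force: [5.4, 0.3, -10.1]
finger_gap: 7.8
```

```bash
python3 st.py
```

```text
t 19.25 loc [  0.4  -6.2 175.5] F [ -0.6   5.4 -10.1] Mtool [-0.614  0.278 -0.075] j [-0.72  0.09  0.6   1.96 -0.02  0.97 -0.22] gap 7.8
```

Call:
arm_command --rot '[[0,0,0],[0,0,0],[0,0,0],[0,0,0],[0,0,0],[0,0,0],[0,0,0],[0,0,0]]' --delta_pos '[[0,0.012,0.022],[0,0.012,0.022],[0,0.012,0.022],[0,0.012,0.022],[0,0.012,0.022],[0,0.012,0.022],[0,0.012,0.022],[0,0.012,0.022]]' --claw '[0,0,0,0,0,0,0,0]'

```text
time: 20.05
tcp_pos: [466.9, 44.7, 175.4]
tool_rot: [0.743, 0.666, 0.049, 0.051]
contact_force: [-0.5, 0.4, -1.6]
finger_gap: 7.9
```

```bash
python3 st.py
```

```text
t 20.05 loc [  0.4  -6.  175.4] F [-0.4 -0.5 -1.6] Mtool [ 0.106  0.093 -0.073] j [-0.72  0.09  0.6   1.95 -0.03  0.97 -0.22] gap 7.9
```

The grip is free of stress. Now I turn clockwise about 0.84 rad, following the thread feed.

Call:
arm_command --rot '[[0,0,1],[0,0,2],[0,0,3],[0,0,4],[0,0,5],[0,0,6],[0,0,7],[0,0,8]]' --delta_pos '[[0,0,0.003],[0,0,0.007],[0,0,0.01],[0,0,0.013],[0,0,0.017],[0,0,0.02],[0,0,0.023],[0,0,0.027]]' --claw '[0,0,0,0,0,0,0,0]'

```text
time: 20.85
tcp_pos: [467.4, 44.4, 174.1]
tool_rot: [0.95, 0.304, 0.066, 0.027]
contact_force: [0.7, -0.8, -1.3]
finger_gap: 7.8
```

```bash
cat >> st.py <<'E'
psi=.14;Y=np.cos(psi)*yd+np.sin(psi)*np.array([0,0,1]);n=-np.sin(psi)*yd+np.cos(psi)*np.array([0,0,1])
tx=R[:,0];ax=-xd
print("yaw cw",round(float(np.arctan2(tx@Y,tx@ax)),4),"tilt vs n",np.round([R[:,2]@xd,R[:,2]@Y],3),"s",round(float((s["tcp_pos"]-O-[0,0,130])@n),2))
E
python3 st.py
```

```text
t 20.85 loc [  0.7  -5.5 174.1] F [ 0.8  0.7 -1.3] Mtool [ 0.043 -0.086 -0.118] j [-0.78  0.09  0.67  1.96 -0.04  0.97 -1.05] gap 7.8
yaw cw 0.8965 tilt vs n [0.004 0.002] s 44.48
```

Call:
arm_command --rot '[[0,0,0.5],[0,0,1],[0,0,1.5],[0,0,2],[0,0,2.5],[0,0,3],[0,0,3.5],[0,0,4]]' --delta_pos '[[0,0,0.002],[0,0,0.003],[0,0,0.005],[0,0,0.007],[0,0,0.008],[0,0,0.01],[0,0,0.012],[0,0,0.013]]' --claw '[0,0,0,0,0,0,0,0]'

```text
time: 21.65
tcp_pos: [467.5, 44.2, 173.5]
tool_rot: [0.992, 0.101, 0.07, 0.013]
contact_force: [2.0, -0.0, -0.7]
finger_gap: 7.9
```

```bash
python3 st.py
```

```text
t 21.65 loc [  0.9  -5.4 173.5] F [-0.1  2.  -0.7] Mtool [-0.137 -0.114 -0.083] j [-0.81  0.1   0.7   1.96 -0.04  0.97 -1.46] gap 7.9
yaw cw 1.3133 tilt vs n [0.005 0.002] s 43.85
```

Call:
arm_command --rot '[[0,0,0.5],[0,0,1],[0,0,1.5],[0,0,2],[0,0,2.5],[0,0,3],[0,0,3],[0,0,3]]' --delta_pos '[[0,0,0.002],[0,0,0.003],[0,0,0.005],[0,0,0.007],[0,0,0.008],[0,0,0.01],[0,0,0.01],[0,0,0.01]]' --claw '[0,0,0,0,0,0,0,0]'

```text
time: 22.45
tcp_pos: [467.4, 44.0, 173.1]
tool_rot: [0.996, -0.055, 0.071, 0.002]
contact_force: [0.8, -0.9, -0.1]
finger_gap: 7.6
```

```bash
python3 st.py
```

```text
t 22.45 loc [  1.1  -5.4 173.1] F [ 0.8  0.9 -0.1] Mtool [-0.294 -0.087  0.021] j [-0.83  0.1   0.73  1.96 -0.05  0.97 -1.76] gap 7.6
yaw cw 1.6252 tilt vs n [0.005 0.002] s 43.39
```

Single Mz readings are noisy, so I'll average several and also use the joint 7 effort.

```bash
cat > av.py <<'E'
from rig import env,viewer
from go import *
import sys
M=[];E=[]
for i in range(int(sys.argv[1])):
    s=env.read_state();R=Ro.from_quat(s["tool_rot"]).as_matrix();M.append((R.T@s["moment"])[2]);E.append(s["effort"][6]);viewer.camera("wrist")
print("Mz",np.round(M,3),np.mean(M).round(3),"E7",np.round(E,3))
E
python3 av.py 8
```

```text
Mz [ 0.021 -0.006  0.     0.025  0.021  0.071  0.064  0.042] 0.03 E7 [0.041 0.042 0.04  0.038 0.037 0.036 0.035 0.034]
```

Call:
arm_command --rot '[[0,0,0.2],[0,0,0.4],[0,0,0.6],[0,0,0.8],[0,0,1],[0,0,1.2],[0,0,1.4],[0,0,1.6]]' --delta_pos '[[0,0,0],[0,0,0.001],[0,0,0.002],[0,0,0.003],[0,0,0.003],[0,0,0.004],[0,0,0.005],[0,0,0.005]]' --claw '[0,0,0,0,0,0,0,0]'

```text
time: 23.65
tcp_pos: [467.4, 44.2, 172.8]
tool_rot: [0.988, -0.139, 0.071, -0.004]
contact_force: [1.2, -5.2, 2.8]
finger_gap: 7.6
```

```bash
python3 st.py; python3 av.py 8
```

```text
t 23.65 loc [  0.9  -5.5 172.8] F [5.1 1.5 2.8] Mtool [-1.158  0.275 -0.113] j [-0.85  0.1   0.75  1.96 -0.05  0.97 -1.93] gap 7.6
yaw cw 1.7949 tilt vs n [0.005 0.002] s 43.15
Mz [-0.113 -0.076 -0.05  -0.058 -0.069 -0.109 -0.048 -0.077] -0.075 E7 [ 0.035 -0.169 -0.141 -0.079 -0.067 -0.066 -0.066 -0.066]
```

```bash
python3 st.py; python3 - <<'E'
from rig import env
from go import *
s=env.read_state();R=Ro.from_quat(s["tool_rot"]).as_matrix();print("tool comps of +a:",(R.T@xd).round(2))
E
```

```text
t 24.05 loc [  1.   -5.5 172.8] F [5.5 1.1 2.9] Mtool [-1.117  0.242 -0.054] j [-0.85  0.1   0.75  1.96 -0.05  0.97 -1.93] gap 7.9
yaw cw 1.7944 tilt vs n [0.004 0.002] s 43.15
tool comps of +a: [0.22 0.98 0.  ]
```

Call:
arm_command --rot '[[0,0,0],[0,0,0],[0,0,0],[0,0,0],[0,0,0],[0,0,0],[0,0,0],[0,0,0]]' --delta_pos '[[0.002,0.01,0],[0.005,0.024,0],[0.005,0.024,0],[0.005,0.024,0],[0.005,0.024,0],[0.005,0.024,0],[0.005,0.024,0],[0.005,0.024,0]]' --claw '[0,0,0,0,0,0,0,0]'

```text
time: 24.85
tcp_pos: [467.4, 44.0, 172.8]
tool_rot: [0.988, -0.138, 0.071, -0.004]
contact_force: [1.1, -1.2, 2.8]
finger_gap: 8.2
```

```bash
python3 st.py
```

```text
t 24.85 loc [  1.1  -5.5 172.8] F [1.2 1.2 2.8] Mtool [-0.193  0.143 -0.017] j [-0.84  0.1   0.75  1.96 -0.05  0.97 -1.93] gap 8.2
yaw cw 1.7926 tilt vs n [0.003 0.002] s 43.14
```

Call:
arm_command --rot '[[0,0,0],[0,0,0],[0,0,0],[0,0,0],[0,0,0],[0,0,0],[0,0,0],[0,0,0]]' --delta_pos '[[0.003,0.012,0.0],[0.005,0.02,0.0],[0.005,0.02,0],[0.005,0.02,0],[0.005,0.02,0],[0.005,0.02,0],[0.005,0.02,0],[0.005,0.02,0]]' --claw '[0,0,0,0,0,0,0,0]'

```text
time: 25.65
tcp_pos: [467.3, 43.7, 172.8]
tool_rot: [0.988, -0.137, 0.071, -0.005]
contact_force: [1.7, 4.9, 3.0]
finger_gap: 7.6
```

```bash
python3 st.py
```

```text
t 25.65 loc [  1.4  -5.5 172.8] F [-5.   1.4  3. ] Mtool [ 1.143 -0.191  0.024] j [-0.84  0.1   0.75  1.96 -0.05  0.97 -1.92] gap 7.6
yaw cw 1.7922 tilt vs n [0.002 0.002] s 43.14
```

The hub holds against the shoulder under a light 5 N bias. I'll carry on tightening and read the torque at the end of each move.

Call:
arm_command --rot '[[0,0,0.25],[0,0,0.5],[0,0,0.75],[0,0,1],[0,0,1.25],[0,0,1.5],[0,0,1.75],[0,0,2]]' --delta_pos '[[0,0,0],[0,0,0.001],[0,0,0.002],[0,0,0.003],[0,0,0.004],[0,0,0.005],[0,0,0.006],[0,0,0.007]]' --claw '[0,0,0,0,0,0,0,0]'

```text
time: 26.45
tcp_pos: [467.3, 43.6, 172.6]
tool_rot: [0.968, -0.24, 0.07, -0.012]
contact_force: [1.3, 5.1, 3.5]
finger_gap: 7.8
```

```bash
python3 st.py; python3 av.py 3
```

```text
t 26.45 loc [  1.5  -5.6 172.6] F [-5.1  1.   3.5] Mtool [ 0.951 -0.494 -0.179] j [-0.86  0.1   0.77  1.96 -0.06  0.97 -2.13] gap 7.8
yaw cw 2.0022 tilt vs n [0.002 0.002] s 42.91
Mz [-0.179 -0.14  -0.081] -0.133 E7 [ 0.053 -0.2   -0.167]
```

Call:
arm_command --rot '[[0,0,0.25],[0,0,0.5],[0,0,0.75],[0,0,1],[0,0,1.25],[0,0,1.5],[0,0,1.75],[0,0,2]]' --delta_pos '[[0,0,0],[0,0,0.001],[0,0,0.002],[0,0,0.003],[0,0,0.004],[0,0,0.005],[0,0,0.006],[0,0,0.007]]' --claw '[0,0,0,0,0,0,0,0]'

```text
time: 27.4
tcp_pos: [467.2, 43.5, 172.3]
tool_rot: [0.938, -0.34, 0.068, -0.019]
contact_force: [0.3, 4.3, 6.3]
finger_gap: 7.9
```

```bash
python3 st.py; python3 av.py 3
```

```text
t 27.4 loc [  1.6  -5.6 172.3] F [-4.3  0.   6.3] Mtool [ 0.814 -0.736 -0.161] j [-0.88  0.1   0.79  1.96 -0.06  0.97 -2.34] gap 7.9
yaw cw 2.2118 tilt vs n [0.002 0.001] s 42.69
Mz [-0.161 -0.158 -0.124] -0.148 E7 [ 0.021 -0.232 -0.199]
```

Call:
arm_command --rot '[[0,0,0.12],[0,0,0.25],[0,0,0.38],[0,0,0.5],[0,0,0.62],[0,0,0.75],[0,0,0.88],[0,0,1.0]]' --delta_pos '[[0,0,0],[0,0,-0.002],[0,0,-0.004],[0,0,-0.006],[0,0,-0.006],[0,0,-0.006],[0,0,-0.006],[0,0,-0.006]]' --claw '[0,0,0,0,0,0,0,0]'

```text
time: 28.35
tcp_pos: [467.2, 43.5, 172.2]
tool_rot: [0.919, -0.389, 0.067, -0.023]
contact_force: [2.3, 5.1, 3.4]
finger_gap: 7.9
```

```bash
python3 st.py; python3 av.py 8
```

```text
t 28.35 loc [  1.6  -5.6 172.2] F [-5.2  2.   3.4] Mtool [ 0.917 -0.756 -0.23 ] j [-0.89  0.1   0.8   1.96 -0.06  0.97 -2.44] gap 7.9
yaw cw 2.316 tilt vs n [0.003 0.001] s 42.62
Mz [-0.23  -0.18  -0.125 -0.135 -0.17  -0.182 -0.144 -0.162] -0.166 E7 [-0.11  -0.216 -0.191 -0.156 -0.15  -0.149 -0.15  -0.15 ]
```

Torque at yaw 2.316 comes out at 0.183 Nm from joint effort with damping removed, and 0.199 from the wrist moment. A final 0.06 rad should land on 0.2.

Call:
arm_command --rot '[[0,0,0.1],[0,0,0.2],[0,0,0.3],[0,0,0.4],[0,0,0.45],[0,0,0.5],[0,0,0.55],[0,0,0.6]]' --delta_pos '[[0,0,0],[0,0,-0.003],[0,0,-0.005],[0,0,-0.005],[0,0,-0.005],[0,0,-0.005],[0,0,-0.005],[0,0,-0.005]]' --claw '[0,0,0,0,0,0,0,0]'

```text
time: 29.55
tcp_pos: [467.1, 43.5, 172.2]
tool_rot: [0.906, -0.417, 0.066, -0.025]
contact_force: [3.1, 5.5, 1.0]
finger_gap: 7.6
```

```bash
python3 st.py; python3 av.py 6
```

```text
t 29.55 loc [  1.6  -5.7 172.2] F [-5.6  2.7  1. ] Mtool [ 1.027 -0.751 -0.239] j [-0.89  0.1   0.8   1.96 -0.06  0.97 -2.5 ] gap 7.6
yaw cw 2.3784 tilt vs n [0.003 0.001] s 42.57
Mz [-0.239 -0.211 -0.192 -0.14  -0.167 -0.259] -0.201 E7 [-0.176 -0.22  -0.203 -0.189 -0.187 -0.187]
```

Both readings now sit at about 0.20 Nm. I'll release and withdraw along the screw axis.

Call:
arm_command --rot '[[0,0,0],[0,0,0],[0,0,0],[0,0,0],[0,0,0],[0,0,0],[0,0,0],[0,0,0]]' --delta_pos '[[0,0,0],[0,0,0],[0,0,0],[0,0,0],[0,0,0],[0,0,0],[0,0,0],[0,0,0]]' --claw '[45,45,45,45,45,45,45,45]'

```text
time: 30.65
tcp_pos: [467.1, 42.4, 172.5]
tool_rot: [0.906, -0.418, 0.066, -0.024]
contact_force: [1.0, 0.7, -0.3]
finger_gap: 38.4
```

```bash
python3 st.py; python3 av.py 6
```

```text
t 30.65 loc [  2.7  -5.7 172.5] F [-0.8  0.9 -0.3] Mtool [-0.148 -0.089  0.016] j [-0.89  0.1   0.8   1.96 -0.06  0.97 -2.5 ] gap 38.4
yaw cw 2.3792 tilt vs n [0.004 0.001] s 42.88
Mz [ 0.016 -0.011  0.06  -0.036  0.004  0.03 ] 0.011 E7 [-0. -0. -0. -0. -0. -0.]
```

Call:
arm_command --rot '[[0,0,0],[0,0,0],[0,0,-1],[0,0,-2],[0,0,-3],[0,0,-4],[0,0,-5],[0,0,-6]]' --delta_pos '[[0,0,-0.3],[0,0,-0.7],[0,0,-1.1],[0,0,-1.5],[0,0,-1.8],[0,0,-1.8],[0,0,-1.8],[0,0,-1.8]]' --claw '[45,45,45,45,45,45,45,45]'

```text
time: 31.75
tcp_pos: [454.5, 43.4, 261.8]
tool_rot: [0.991, -0.115, 0.071, -0.002]
contact_force: [0.1, -0.3, -0.3]
finger_gap: 38.2
```

```bash
python3 - <<'E'
from rig import env
from go import *
print(units(env.read_state(),W(25,0,265),down(-0.055)))
E
```

```text
(array([ 0.445,  0.38 , -0.011]), array([  1.019,  -1.156, -16.653]))
```

Call:
arm_command --rot '[[0.08,-0.09,-1.3],[0.16,-0.18,-2.6],[0.24,-0.27,-3.9],[0.32,-0.36,-5.2],[0.4,-0.45,-6.5],[0.48,-0.54,-7.8],[0.55,-0.63,-9.1],[0.6,-0.7,-10.4]]' --delta_pos '[[0.05,0.05,0],[0.1,0.1,0],[0.2,0.2,0],[0.3,0.3,0],[0.44,0.38,0],[0.44,0.38,0],[0.44,0.38,0],[0.44,0.38,0]]' --claw '[0,0,0,0,0,0,0,0]'

```text
time: 32.55
tcp_pos: [471.3, 19.6, 264.2]
tool_rot: [0.908, 0.417, 0.03, 0.001]
contact_force: [0.4, -0.7, -0.0]
finger_gap: -0.4
```

```bash
python3 - <<'E'
from rig import env
from go import *
print(units(env.read_state(),W(25,0,265),down(-0.055)))
E
```

```text
(array([ 0.008, -0.   , -0.016]), array([ 0.418, -0.414, -6.247]))
```

Call:
arm_command --rot '[[0.08,-0.08,-1.3],[0.16,-0.16,-2.6],[0.26,-0.26,-3.9],[0.35,-0.35,-5.2],[0.42,-0.41,-6.2],[0.42,-0.41,-6.2],[0.42,-0.41,-6.2],[0.42,-0.41,-6.2]]' --delta_pos '[[0,0,0],[0,0,0],[0,0,0],[0,0,0],[0,0,0],[0,0,0],[0,0,0],[0,0,0]]' --claw '[0,0,0,0,0,0,0,0]'

```text
time: 33.35
tcp_pos: [471.2, 19.7, 264.2]
tool_rot: [0.73, 0.683, 0.001, -0.0]
contact_force: [-0.7, -0.2, -0.8]
finger_gap: 0.2
```

```bash
python3 flat.py w5 46; python3 - <<'E'
from go import *
for n in("w4","w5"):
    c=dict(np.load(n+".npz"));P=cloud(c,c)-O;a,b,z=P@xd,P@yd,P[...,2]
    k=(a>14)&(a<22)&(z>100)&(z<170)&(abs(b)>28)&(abs(b)<105)
    print(n,"bar slope",np.polyfit(b[k],z[k],1).round(4))
    k=(b>-108)&(b<108)&(abs(b)>30)&(z>122)&(z<155)&(a>0)&(a<40)&(abs(z-(139.5+.135*b))<2.5)&(abs(abs(b)-63)>28)
    print("bar a edges",np.percentile(a[k],[3,50,97]).round(2),k.sum())
    k=(abs(b)<15)&(z>145)&(z<155)&(a<0); print("hub front a",np.percentile(a[k],[1,3,5]).round(2))
    m=(abs(a)<30)&(abs(b+6)<25)&(z>178)&(z<194);q=np.c_[a[m],b[m]].astype(np.float32);print("wing",cv2.fitLine(q,cv2.DIST_HUBER,0,.01,.01).ravel().round(3),np.percentile(z[m],90))
E
```

```text
33.35 [ 25.1  -0.4 264.2] [-0.76  0.15  0.79  1.68 -0.11  1.36 -0.02]
304
-7 40 135.86 47.0
-5 29 137.3 134.0
-3 41 137.52 150.0
-1 38 137.83 149.0
1 31 137.99 149.0
3 41 138.32 146.0
5 38 138.15 58.0
7 32 137.02 36.0
9 14 135.72 32.0
plane [-1.90000e-02  1.32000e-01  1.36964e+02] b range [-4.61404262 -0.76459843  3.73584605]
w4 bar slope [1.253000e-01 1.378948e+02]
bar a edges [14.18 18.32 22.76] 576
hub front a [-15.27 -15.23 -15.16]
wing [ 0.998 -0.062 -1.303 -6.974] 189.5313262397796
w5 bar slope [1.335000e-01 1.377296e+02]
bar a edges [14.57 18.57 23.16] 547
hub front a [-15.11 -15.06 -15.02]
wing [ 0.618  0.786 -0.249 -6.324] 186.611858235995
```

View pics/w5.png

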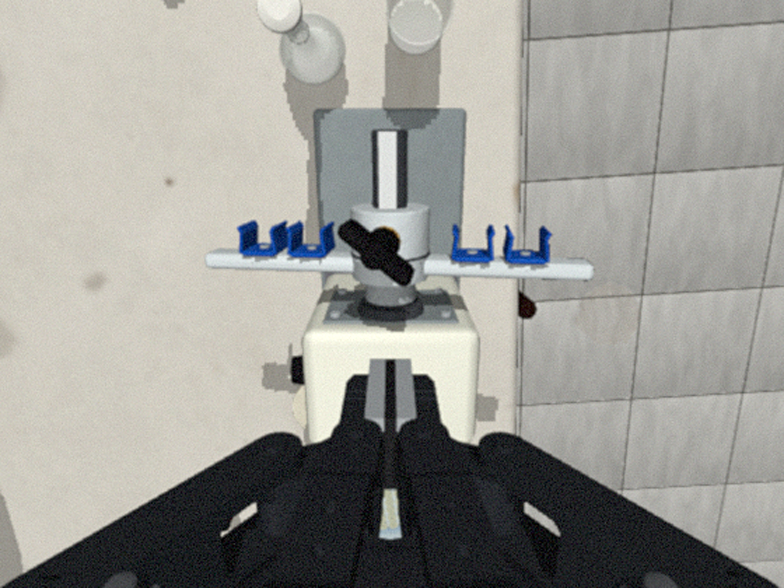

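The hub is home, with its front face at -15.1 mm (-15.2 before tightening). The bar slope of 0.134 matches the flat's 0.13–0.16, and the wing is released and turned, at (375,250). The flask at (310,45) and beaker at (415,20) haven't moved. Handing in.

```bash
python3 - <<'E'
from rig import env,viewer
from go import *
c=viewer.camera("top");t=dict(np.load("top0.npz"))
# static neighbours: depth difference in boxes
for n,(u0,u1,v0,v1) in dict(flask=(190,225,225,250),beaker=(190,215,196,218),film=(303,328,236,260),tips=(338,378,204,260)).items():
    d=np.abs(c["frame"][v0:v1,u0:u1].astype(int)-t["frame"][v0:v1,u0:u1]).mean(2);print(n,d.mean().round(1))
print(env.read_state()["time"],env.finish_job())
E
```

```text
flask 21.2
beaker 27.7
film 6.3
tips 6.1
the job is handed in; nothing more can be done
33.6 None
```

The clip bar is refitted and the job is handed in at 33.6 s. No verdict came back.

- **Slide:** I pushed the hub home until it stalled against the shoulder at about 10 N. After tightening, its front face measured at -15.1 mm along the shaft, against -15.2 mm before, so it stayed seated.
- **Turn:** I pressed down the bar's far end. The first press slipped off the end of the bar, with up to 16 N sideways on the fingers. The second press, farther in, worked. The last check had the hub leaning 0.134 rad, against 0.13–0.16 rad measured for the flat.
- **Tighten:** I turned the wing screw about 2.3 rad clockwise. The last torque readings were about 0.20 Nm, from both the wrist moment and the joint 7 effort.
- **Release:** The wrist force was near zero once the jaws opened, and the arm ended well clear of the rotator.

**What disagreed:**
- **Wing angle:** In the last picture the wing looks turned about 0.13 rad less than the tool was. I put this down to slip in the grip and relied on the measured torque.
- **Hub push-back:** While I was turning the screw, the gripper briefly pulled the hub away from the shoulder with about 5 N. I corrected that by pressing it back towards the shoulder with about 5 N.
- **Neighbours:** In the top view, the film roll and tip box areas changed little (about 6 grey levels). The flask and beaker areas changed more (21 and 28). I think that is the arm or its shadow in view, but I didn't look at that picture. The flask and beaker look unmoved in the close wrist pictures before and after.

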